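# Count to the third bay by touch and push the cover-glass box in

### The arm

A 6-joint arm with a two-finger parallel gripper is mounted at the origin on a cart in front of the work surface, level with it; the furniture and walls round the work are solid. World frame = base frame: x ahead of the robot, y to its left, z up, the work surface at z = 0. Lengths are in m, angles in rad, forces in N, time in s.
With the tool pointing down it reaches from about 0.375 to 0.925 m from the base axis. Payload 5.7 kg.
Tool frame: the origin (TCP) lies midway between the tips of the shut fingers; the grasp point (between the pads) lies 19 mm behind it; z points along the fingers, y is the line along which they close (so a half turn about z gives the same grasp; the last joint's range is limited). The gripper opens to 85 mm and grips with 20 to 120 N. Pads are 22 mm wide; open, the fingers measure 114 mm over their backs; the gripper's body (76 mm by 85 mm) begins 54 mm behind the grasp point. The pads swing forward as they close: fully open they stand 13 mm farther back than shut.
Start: joints at [-0.115, 0.359, 1.51, -0, 1.272, -0.115], TCP at [0.6, -0, 0.231] pointing down, gripper open.
Joint ranges: [-2.97, 2.97], [-1.01, 2.36], [0.21, 2.38], [-0.96, 4.11], [0.2, 2.71], [-2.98, 2.98]. Speed limits (rad/s): [2.39, 2.39, 3.14, 3.14, 3.14, 3.14].

### API

Orientations are given as a unit quaternion [x, y, z, w].
In Python, from bench import readout, eyes, ctrl gives the robot as it stands. The module is installed in compiled form; this text tells all that it offers.
- The arm moves only by the shell command python3 -m pendant 'ROWS' [FORCE]. ROWS is JSON, a list of rows, each an object with "fingers": the opening, from 0 (shut) to 1 (fully open); "slide": the shift along the tool's x, y, z in cm, a list of three; "roll": the turn about the tool's z in rad. In form: [{"fingers": fingers, "slide": [dx, dy, dz], "roll": roll}, ...]. A call has 1 to 20 rows; each row is the pose to reach, as a shift and turn from the pose commanded when the call began, along the tool's axes at that moment; what a row does not reach only later rows make up. A row lasts 1/12 s, in which the tool goes at most 41.7 mm and 7.16 degrees, less where a joint would pass 70% of its speed; a pose out of reach is approached as far as the arm can. A call with a gripper value outside its range is refused whole. The fingers move at their own pace and stop on an object; FORCE is the grip in N (left out, the last holds). Time passes only in rows, so rows that repeat a pose let the fingers close. It gives the time, the measured TCP pose, the force, the opening and the grip force at its end, in the units of the state.
- readout.observe(): the state, without advancing time (a new reading comes with each control period).
- eyes.capture(name): name is "scene" or "side" or "wrist"; returns a dict with "frame" (480x640x3 uint8, blue, green, red), "camera_matrix" (3x3 intrinsics, pixels), "R" (3x3) and "t" (3): a world point X has camera coordinates R X + t. Camera axes: x right, y down, z forward; pixel columns grow to the right and rows downward; lengths in m; the calibration is good to about 2 mm. The wrist camera is an equidistant fisheye: a pixel r from the principal point sees the ray r / f radians off the axis. A picture is of the moment at which its call begins. There is no depth.
- ctrl.close_job(): hands the job in; it is judged then, once.
The state is a dict: "time": time; "q": joint angles; "dq": joint speeds; "effort": joint torques, N m; "position": TCP position; "tool_rot": TCP orientation; "contact_force": force on the tool from outside, world axes, zero at the start; "moment": the same for the moment, N m; "grip_width": opening from 0.0 (shut) to 1.0 (fully open); "finger_force": force on a finger pad.
Only numpy, scipy, OpenCV 4.12 (cv2) and the standard library are available. Lean on these libraries where they do the work, as an engineer would, in place of code of your own. Each camera call takes 0.05 s, during which the arm holds its last target. There are 200 camera calls.

### The job

Count the gaps of the blue divider rack by touch: start over the gap at the red-capped end and run a fingertip along the top of the dividers, flicking over the first yellow springy tab and then the second, and stop there over the third gap without bending the last tab. Then push the small black-and-yellow box along the worktop into that third gap until it is home against the rack's back wall. Nothing is to be picked up or tipped over, and the things standing around stay where they are.

Things in the scene. Friction and masses are not known exactly. Their poses are not given: they have to be found in the camera images.
- rack: blue divider rack, fixed, 46 (x) x 222 (y) x 34 mm high, rod on back wall to 39 mm. Origin: centre, at worktop height; x points from the open front to the back, y left, z up. 6 mm walls at y = +108, +54, 0, -54, -108 mm make four gaps 48 mm wide, open above and in front, the worktop as floor. Wall front ends at x = -23 mm, back wall's inner face at x = +17 mm
- gap_a (a point): centre of the leftmost gap's front mouth, at worktop height, rack x = -23, y = +81 mm. Gaps are counted from the end with the red cap: red cap at the left (+y) end: gap_a is first and gap_c third; red cap at the right: gap_d is first and gap_b third
- gap_b (a point): the same point of the second gap from the left, rack y = +27 mm
- gap_c (a point): the same point of the third gap from the left, rack y = -27 mm
- gap_d (a point): the same point of the rightmost gap, rack y = -81 mm
- red_cap: red cap over the top of one end wall of the rack, fixed, 47 x 16 x 14 mm, axes as the rack's; origin at the centre of its underside, 26 mm above the worktop (its top is at 40 mm). It may be at the left or the right end; a black cap of the same shape is at the other
- tab_left_root (a point): point at the foot (hinge) of the left (+y) yellow tab, 34 mm above the worktop, on the top edge of the y = +54 mm divider; the tab stands 22 mm above it (top 56 mm above the worktop), 15 mm wide along the rack's x and 3 to 5 mm thick along its y
- tab_mid_root (a point): point at the foot (hinge) of the middle yellow tab, 34 mm above the worktop, on the top edge of the y = 0 divider; the tab stands 22 mm above it (top 56 mm above the worktop), 15 mm wide along the rack's x and 3 to 5 mm thick along its y
- tab_right_root (a point): point at the foot (hinge) of the right (-y) yellow tab, 34 mm above the worktop, on the top edge of the y = -54 mm divider; the tab stands 22 mm above it (top 56 mm above the worktop), 15 mm wide along the rack's x and 3 to 5 mm thick along its y
- tab_left (a joint): value of the left (+y) yellow springy tab, rad: 0 = upright, positive = top bent towards the rack's -y (right as the robot sees it), negative = towards +y. It bends either way up to 1.35, springs back by itself, and takes under 2 N
- tab_mid (a joint): value of the middle yellow springy tab, rad: 0 = upright, positive = top bent towards the rack's -y (right as the robot sees it), negative = towards +y. It bends either way up to 1.35, springs back by itself, and takes under 2 N
- tab_right (a joint): value of the right (-y) yellow springy tab, rad: 0 = upright, positive = top bent towards the rack's -y (right as the robot sees it), negative = towards +y. It bends either way up to 1.35, springs back by itself, and takes under 2 N
- film_box: small closed carton, black and yellow, 40 mm (its x) x 55 mm (its y) x 32 mm high, 35 to 90 g, loose on the worktop in front of the rack. Origin: centre of its underside. Its y already lies roughly along the rack's x, as it enters the gap. Home, its far face touches the back wall, its origin is at rack x = -10.5 mm and its near face is 15 mm in front of the walls' ends
- analyser_corner (a point): upper front left corner of the big fixed analyser to the right of the rack, always in the same place: from here its body, 190 to 240 mm high in front and up to 500 mm farther back, extends 430 mm to the right (-y) and away from the robot (+x). Keep clear of it; a fixed centrifuge 156 mm high stands behind the rack's left end
- timer: round white bench timer with grey knob, 64 mm across, 42 mm high, to the right of the rack; origin at the centre of its underside. Only a bystander: leave it where it stands.
- stain_bottle: white dropper bottle with blue cap and band, 36 mm across, 97 mm high, behind the rack; origin at the centre of its underside. Only a bystander: leave it where it stands.
- vial: white vial with green-blue cap, 26 mm across, 78 mm high, to the left of the rack; origin at the centre of its underside. Only a bystander: leave it where it stands.

How it is judged:
On the way, in this order (a step that is already met when the one before it is completed fails the run):
1. the tab between the first and second gaps, counted from the red end, is flicked (bent more than 0.35 rad) (((y of red_cap in the frame of rack above 0 m and (value of joint tab_left above 0.35 rad or value of joint tab_left below -0.35 rad)) or (y of red_cap in the frame of rack below 0 m and (value of joint tab_right above 0.35 rad or value of joint tab_right below -0.35 rad)))).
2. then the middle tab, between the second and third gaps, is flicked (bent more than 0.35 rad) ((value of joint tab_mid above 0.35 rad or value of joint tab_mid below -0.35 rad)).
3. then the box is pushed home in the third gap from the red end (x of film_box in the frame of rack between -0.0165 and -0.005 m and ((y of red_cap in the frame of rack above 0 m and y of film_box in the frame of rack between -0.036 and -0.018 m) or (y of red_cap in the frame of rack below 0 m and y of film_box in the frame of rack between 0.018 and 0.036 m)) and angle between the y axis of film_box and the x axis of rack, either way round below 0.2 rad and height (world z) of film_box below 0.006 m and angle between film_box's own z axis and vertical below 0.15 rad), for 0.2 s.
At the end, for the whole second after the job is handed in: the box lies flat on the worktop, at rest, in the third gap from the red end: its far face within 6 mm of the back wall, its centre within 9 mm of the gap's middle line, square to the rack within 0.2 rad; the three tabs have sprung back upright (within 0.2 rad) (all of step 3 and value of joint tab_left between -0.2 and 0.2 rad and value of joint tab_mid between -0.2 and 0.2 rad and value of joint tab_right between -0.2 and 0.2 rad and linear speed of film_box below 0.01 m/s); the robot touches nothing.
It fails at once if the last tab, beyond the third gap, is bent more than 0.35 rad ((y of red_cap in the frame of rack above 0 m and (value of joint tab_right above 0.35 rad or value of joint tab_right below -0.35 rad)) or (y of red_cap in the frame of rack below 0 m and (value of joint tab_left above 0.35 rad or value of joint tab_left below -0.35 rad))).
It fails at once if the box is lifted more than 8 mm or tipped more than 0.35 rad (height (world z) of film_box above 0.008 m or angle between film_box's own z axis and vertical above 0.35 rad).
It fails at once if the timer is moved more than 20 mm or tipped (distance of timer from where it was at the start of the episode above 0.02 m or angle between timer's own z axis and vertical above 0.3 rad).
It fails at once if the stain bottle is moved more than 20 mm or tipped (distance of stain_bottle from where it was at the start of the episode above 0.02 m or angle between stain_bottle's own z axis and vertical above 0.3 rad).
It fails at once if the vial is moved more than 20 mm or tipped (distance of vial from where it was at the start of the episode above 0.02 m or angle between vial's own z axis and vertical above 0.3 rad).
It also fails if it takes over 64 s, if anything falls off the work surface, if the arm or the gripper's body presses on something with over 40 N, if the wrist force passes 120 N, or if a joint passes its speed limit or range.

## Working session

There is one attempt and no reset: what is moved stays moved. The work goes in short steps, Python scripts to look and compute and a shell command to move; the robot and the scene stay as the last step left them, time stands still between calls to the robot, and variables do not carry over. Pictures are saved under pics/ and viewed, at most 10 in all, crops included, and the job is handed in when it is done.

```bash
mkdir -p pics
python3 - <<'E'
from bench import readout, eyes
import cv2, numpy as np
s=readout.observe(); print({k:np.round(v,4).tolist() for k,v in s.items()})
for n in("scene","side"):
    c=eyes.capture(n); cv2.imwrite(f"pics/{n}0.png",c["frame"]); print(n,np.round(c["camera_matrix"],1).tolist(),np.round(c["R"],3).tolist(),np.round(c["t"],3).tolist())
E
```

```text
{'time': 0.0, 'q': [-0.1151, 0.3595, 1.5114, -0.0, 1.2725, -0.1151], 'dq': [-0.0007, 0.0002, 0.0001, 0.0022, -0.0013, -0.0], 'effort': [0.002, -52.7614, -27.8626, -0.0001, 0.0133, -0.0], 'position': [0.5993, 0.0001, 0.2305], 'tool_rot': [0.7071, 0.7071, -0.0006, -0.0007], 'contact_force': [0.5076, 0.3497, 0.0899], 'moment': [-0.0125, -0.0275, -0.022], 'finger_force': 0.0, 'grip_width': 1.0006}
scene [[545.3, 0.0, 319.1], [0.0, 545.3, 240.0], [0.0, 0.0, 1.0]] [[-0.855, -0.519, 0.009], [-0.248, 0.394, -0.885], [0.456, -0.759, -0.466]] [0.686, 0.175, 1.077]
side [[526.4, 0.0, 321.9], [0.0, 526.4, 244.7], [0.0, 0.0, 1.0]] [[0.807, -0.59, -0.011], [-0.266, -0.347, -0.899], [0.527, 0.729, -0.437]] [-0.32, 0.422, 0.543]
```

View pics/scene0.png

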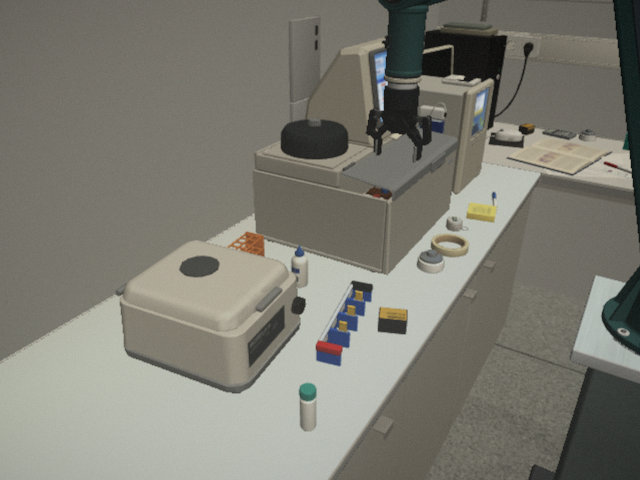

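View pics/side0.png

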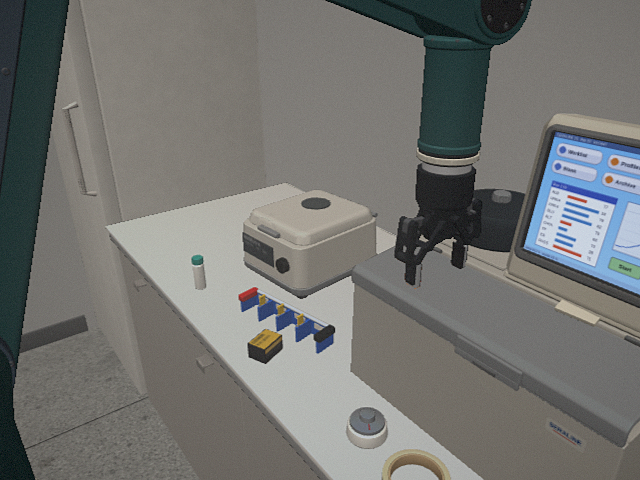

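The scene view shows the red cap at the near left end of the rack (330,352), the black cap at (362,291), the box at (393,320) and the vial at (308,407). The side view shows the red cap at (248,294), the black cap at (325,333) and the box at (265,345). So red is at the left, and gap_c is third. I'll enlarge both for the corners.

Run:
```python
import cv2, numpy as np
a=cv2.imread("pics/scene0.png")[275:370,305:415]; b=cv2.imread("pics/side0.png")[280:370,230:345]
a=cv2.resize(a,(0,0),fx=5,fy=5,interpolation=cv2.INTER_CUBIC); b=cv2.resize(b,(0,0),fx=5,fy=5,interpolation=cv2.INTER_CUBIC)
for im,(x0,y0) in((a,(305,275)),(b,(230,280))):
    for k in range(0,im.shape[1],50): cv2.putText(im,str(x0+k//5),(k,8),0,.35,(0,0,255)); cv2.line(im,(k,0),(k,im.shape[0]),(200,200,200),1)
    for k in range(0,im.shape[0],50): cv2.putText(im,str(y0+k//5),(0,k+10),0,.35,(0,0,255)); cv2.line(im,(0,k),(im.shape[1],k),(200,200,200),1)
cv2.imwrite("pics/a.png",a); cv2.imwrite("pics/b.png",b)
```

```text
(no output)
```

View pics/a.png

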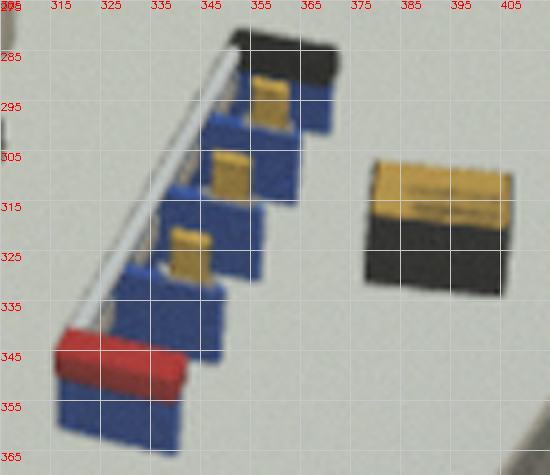

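View pics/b.png

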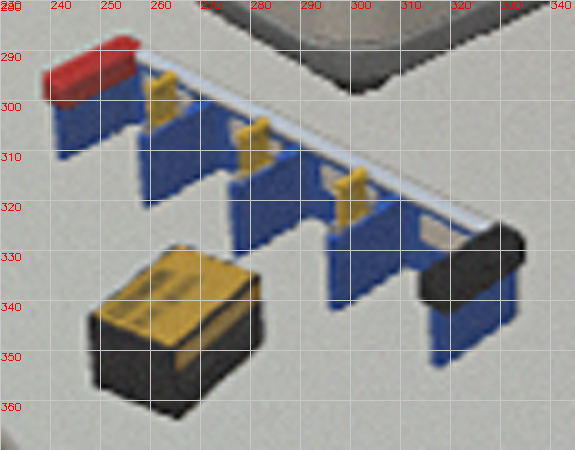

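The crops give the five wall feet, the three tab tops and the box corners in both views. Next I'll fit the rack and box poses to them.

```bash
cat > fit.py <<'E'
import numpy as np, cv2
from scipy.optimize import least_squares
C={'s':dict(K=[[545.3,0,319.1],[0,545.3,240],[0,0,1]]),'d':0}
from bench import eyes
cams={n:eyes.capture(n) for n in("scene","side")}
def proj(n,X):
    c=cams[n]; p=(c["R"]@np.atleast_2d(X).T+np.reshape(c["t"],(3,1))); p=c["camera_matrix"]@p; return (p[:2]/p[2]).T
def place(p,X): c,s=np.cos(p[2]),np.sin(p[2]); X=np.array(X,float); return np.c_[p[0]+c*X[:,0]-s*X[:,1],p[1]+s*X[:,0]+c*X[:,1],X[:,2]]
sc=lambda L:np.array(L)/5+[305,275]; sd=lambda L:np.array(L)/5+[230,280]
W=[108,54,0,-54,-108]
ps=sc([(179,455),(221,363),(261,281),(298,206),(330,133),(190,234),(231,157),(269,82)])
pd=sd([(62,159),(148,207),(237,255),(334,308),(438,366),(161,76),(254,124),(351,174)])
def rack(p):
    tabs=[[p[3],y,.056] for y in(.054,0,-.054)]
    A=[[-.023,y/1e3+.002,0] for y in W]+tabs; B=[[-.023,y/1e3-.002,0] for y in W]+tabs
    return np.r_[(proj("scene",place(p,A))-ps).ravel(),(proj("side",place(p,B))-pd).ravel()]
r=least_squares(rack,[.6,.2,0,0]); print("rack",r.x.round(4),np.abs(r.fun).max().round(2)); print(r.fun.reshape(-1,2).round(1).tolist())
x,y,h=.0275,.02,.032 # half along approach, half across
A=[(x,-y,h),(-x,-y,h),(-x,y,h),(x,y,h),(x,y,0),(-x,y,0)]
B=[(-x,y,h),(x,y,h),(x,-y,h),(-x,-y,h),(-x,y,0),(-x,-y,0),(x,-y,0)]
qa=sc([(377,160),(512,174),(505,230),(370,213),(365,282),(503,296)]); qb=sd([(90,315),(180,243),(261,275),(175,348),(95,385),(178,418),(262,345)])
b=least_squares(lambda p:np.r_[(proj("scene",place(p,A))-qa).ravel(),(proj("side",place(p,B))-qb).ravel()],[.5,.2,0]); print("box",b.x.round(4),b.fun.reshape(-1,2).round(1).tolist())
R=r.x
def inr(P): c,s=np.cos(R[2]),np.sin(R[2]); d=np.array(P)-R[:2]; return np.array([c*d[0]+s*d[1],-s*d[0]+c*d[1]])
print("box in rack",inr(b.x[:2]).round(4),(b.x[2]-R[2]).round(3))
# caps of vial/bottle/timer
def tri(u,v,z):
    q=least_squares(lambda p:np.r_[proj("scene",[p[0],p[1],z])[0]-u,proj("side",[p[0],p[1],z])[0]-v],[.6,.2]);return q.x.round(3),inr(q.x).round(3),np.abs(q.fun).max().round(1)
print("vial",tri((308,388),(197,259),.074)); print("timer",tri((431,256),(367,413),.042))
E
python3 fit.py
```

```text
rack [ 0.5411  0.3284  0.2099 -0.009 ] 2.48
[[-0.3, -1.7], [-0.1, -1.4], [-0.3, -1.6], [-0.5, -1.8], [-0.3, -1.2], [0.1, -2.1], [0.1, -2.5], [0.0, -1.9], [-1.2, -0.5], [-1.3, -0.6], [-0.9, -0.2], [-1.0, -0.1], [-1.1, -0.3], [-1.1, -0.8], [-1.2, -1.1], [-0.9, -1.1]]
box [0.466  0.2757 0.3851] [[-0.8, -2.4], [0.1, -2.4], [1.1, -1.8], [-0.6, -1.3], [-0.6, -1.7], [0.2, -1.5], [-1.5, -0.5], [-1.2, -1.0], [-0.4, -1.1], [-1.1, -0.2], [-1.3, -0.4], [-0.7, 0.1], [0.1, -1.2]]
box in rack [-0.0844 -0.036 ] 0.175
vial (array([0.471, 0.578]), array([-0.016,  0.259]), np.float64(1.4))
timer (array([0.487, 0.012]), array([-0.119, -0.298]), np.float64(6.4))
```

```bash
python3 -m pendant '[{"fingers":0,"slide":[31.6,-11.7,0],"roll":1.36},{"fingers":0,"slide":[31.6,-11.7,0],"roll":1.36},{"fingers":0,"slide":[31.6,-11.7,0],"roll":1.36},{"fingers":0,"slide":[31.6,-11.7,0],"roll":1.36},{"fingers":0,"slide":[31.6,-11.7,0],"roll":1.36},{"fingers":0,"slide":[31.6,-11.7,0],"roll":1.36},{"fingers":0,"slide":[31.6,-11.7,0],"roll":1.36},{"fingers":0,"slide":[31.6,-11.7,0],"roll":1.36},{"fingers":0,"slide":[31.6,-11.7,0],"roll":1.36},{"fingers":0,"slide":[31.6,-11.7,0],"roll":1.36},{"fingers":0,"slide":[31.6,-11.7,0],"roll":1.36},{"fingers":0,"slide":[31.6,-11.7,0],"roll":1.36},{"fingers":0,"slide":[31.6,-11.7,0],"roll":1.36},{"fingers":0,"slide":[31.6,-11.7,0],"roll":1.36},{"fingers":0,"slide":[31.6,-11.7,0],"roll":1.36},{"fingers":0,"slide":[31.6,-11.7,0],"roll":1.36}]'
python3 - <<'E'
from bench import eyes
import cv2,numpy as np,pickle
c=eyes.capture("wrist"); pickle.dump(c,open("w.pkl","wb")); cv2.imwrite("pics/w0.png",c["frame"]); print(c["camera_matrix"],c["R"].round(3),c["t"].round(3))
E
```

```text
time: 1.53
position: [0.483, 0.3158, 0.2312]
tool_rot: [0.994, 0.106, -0.0, 0.0]
contact_force: [0.0, -0.8, -0.9]
grip_width: 0.0
finger_force: 0.0
[[371.64829954   0.         317.69391662]
 [  0.         371.64829954 245.09968975]
 [  0.           0.           1.        ]] [[ 0.21  -0.978 -0.001]
 [-0.944 -0.203  0.26 ]
 [-0.254 -0.054 -0.966]] [0.208 0.487 0.517]
```

View pics/w0.png

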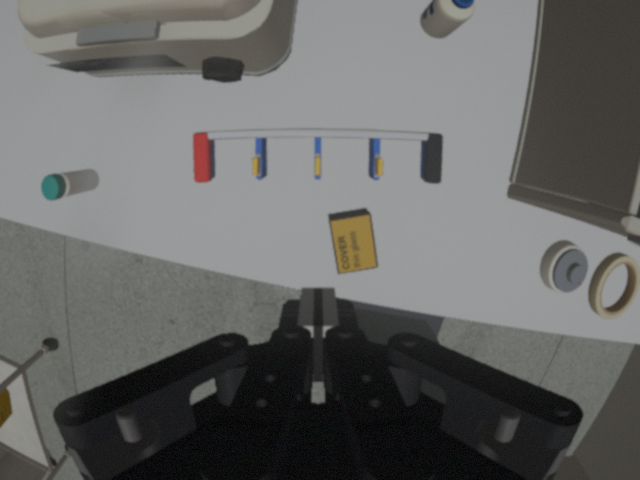

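The wrist view shows the rack with the red cap at (202,157), the tabs at (257,165), (318,165) and (379,165), and the box at (353,242). The shut fingers point at (318,300). I'll enlarge this for exact corners.

Run:
```python
import cv2
im=cv2.imread("pics/w0.png")[122:282,184:450]; im=cv2.resize(im,(0,0),fx=3,fy=3,interpolation=cv2.INTER_CUBIC)
for k in range(0,800,60): cv2.line(im,(k,0),(k,4),(0,0,255),1);cv2.putText(im,str(184+k//3),(k,14),0,.35,(0,0,255))
for k in range(0,480,60): cv2.putText(im,str(122+k//3),(0,k+4),0,.35,(0,0,255))
cv2.imwrite("pics/w0c.png",im)
```

```text
(no output)
```

View pics/w0c.png

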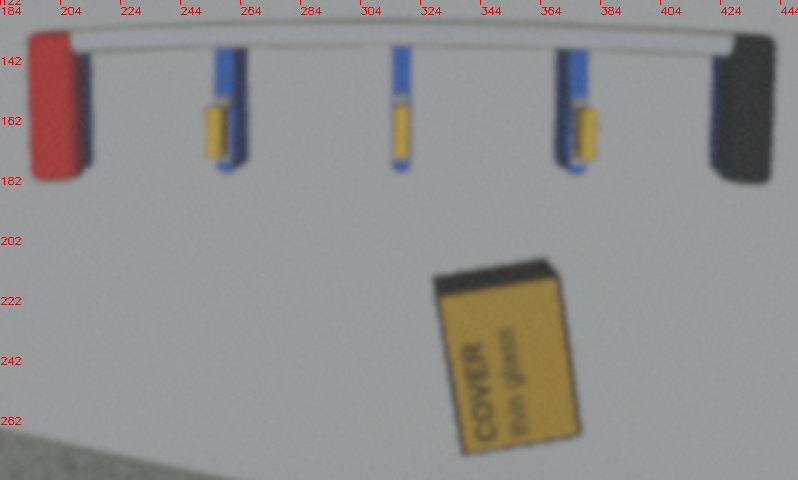

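```bash
cat > wfit.py <<'E'
import numpy as np, pickle
from scipy.optimize import least_squares
c=pickle.load(open("w.pkl","rb")); K=c["camera_matrix"]
def proj(X):
    p=(c["R"]@np.array(X).T).T+np.ravel(c["t"]); r=np.hypot(p[:,0],p[:,1]); th=np.arctan2(r,p[:,2]); return np.c_[K[0,2]+K[0,0]*th*p[:,0]/r,K[1,2]+K[1,1]*th*p[:,1]/r]
def place(p,X): k,s=np.cos(p[2]),np.sin(p[2]); X=np.array(X,float); return np.c_[p[0]+k*X[:,0]-s*X[:,1],p[1]+s*X[:,0]+k*X[:,1],X[:,2]]
px=lambda L:np.array(L)/3+[184,122]
m=px([(226,173),(401,172),(577,173),(213,132),(401,131),(590,134),(32,179),(28,35),(772,183),(775,37)])
f=lambda p:(proj(place(p,[(-.023,.054,.034),(-.023,0,.034),(-.023,-.054,.034),(p[3],.054,.056),(p[3],0,.056),(p[3],-.054,.056),(-.0235,.116,.04),(.0235,.116,.04),(-.0235,-.116,.04),(.0235,-.116,.04)]))-m).ravel()
r=least_squares(f,[.54,.33,.21,-.009]); print("rack",r.x.round(4),r.fun.reshape(-1,2).round(1).tolist())
x,y=.0275,.02
n=px([(440,296),(557,277),(581,433),(463,455),(434,277),(547,259)])
b=least_squares(lambda p:(proj(place(p,[(x,y,.032),(x,-y,.032),(-x,-y,.032),(-x,y,.032),(x,y,0),(x,-y,0)]))-n).ravel(),[.46,.27,.38]); print("box",b.x.round(4),b.fun.reshape(-1,2).round(1).tolist())
R=r.x;k,s=np.cos(R[2]),np.sin(R[2]);M=np.array([[k,s],[-s,k]])
print("in rack: box",(M@(b.x[:2]-R[:2])).round(4),(b.x[2]-R[2]).round(3),"tcp",(M@(np.array([.483,.3158])-R[:2])).round(4))
# ray of centrifuge near bottom/top right corner and vial
def ray(u,z):
    d=(np.array(u)-K[:2,2])/K[0,0];th=np.hypot(*d);v=np.r_[d/th*np.sin(th),np.cos(th)];v=c["R"].T@v;o=-c["R"].T@np.ravel(c["t"]);q=o+v*(z-o[2])/v[2];return (M@(q[:2]-R[:2])).round(3)
print("centrifuge top edge",ray((243,58),.10),ray((60,60),.10),"knob",ray((222,80),.06),"vial",ray((54,187),.078),"timer",ray((568,270),.042))
E
python3 wfit.py
```

```text
rack [ 0.5413  0.3289  0.2083 -0.0091] [[-0.4, 0.2], [0.1, 0.2], [0.3, 0.7], [-0.3, 0.1], [0.2, -0.1], [0.3, -0.1], [-1.7, 1.0], [-1.9, -1.3], [1.2, 0.6], [2.1, -1.1]]
box [0.4657 0.2771 0.3827] [[-1.7, -0.6], [1.4, -1.2], [0.8, 1.8], [-0.2, 1.2], [-0.6, -0.3], [0.4, -0.7]]
in rack: box [-0.0847 -0.0351] 0.174 tcp [-0.0598 -0.0007]
centrifuge top edge [0.075 0.055] [0.098 0.224] knob [0.067 0.081] vial [-0.016  0.252] timer [-0.11 -0.28]
```

```bash
python3 -m pendant '[{"fingers":0,"slide":[5.1,-8.2,0],"roll":0},{"fingers":0,"slide":[5.1,-8.2,0],"roll":0},{"fingers":0,"slide":[5.1,-8.2,0],"roll":0},{"fingers":0,"slide":[5.1,-8.2,4],"roll":0},{"fingers":0,"slide":[5.1,-8.2,8],"roll":0},{"fingers":0,"slide":[5.1,-8.2,12],"roll":0},{"fingers":0,"slide":[5.1,-8.2,15],"roll":0},{"fingers":0,"slide":[5.1,-8.2,17],"roll":0},{"fingers":0,"slide":[5.1,-8.2,18.2],"roll":0},{"fingers":0,"slide":[5.1,-8.2,18.2],"roll":0},{"fingers":0,"slide":[5.1,-8.2,18.2],"roll":0}]'
python3 - <<'E'
from bench import eyes
import cv2
cv2.imwrite("pics/s1.png",cv2.resize(eyes.capture("side")["frame"][210:390,180:400],(0,0),fx=3,fy=3))
E
```

```text
time: 2.5
position: [0.5159, 0.4069, 0.0494]
tool_rot: [0.994, 0.105, -0.0, 0.0]
contact_force: [0.6, -0.2, 0.7]
grip_width: -0.001
finger_force: 0.0
```

View pics/s1.png

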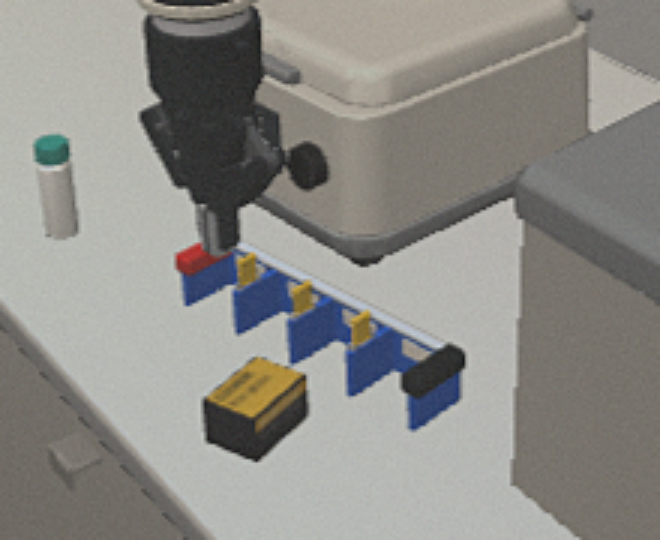

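The fingertip at (222,245) of the crop is over the first gap, clear of the red cap, with all the tabs upright. Now I'll run it along past two tabs, stop over gap c and lift.

```bash
python3 -m pendant '[{"fingers":0,"slide":[0,1,0],"roll":0},{"fingers":0,"slide":[0,2,0],"roll":0},{"fingers":0,"slide":[0,3,0],"roll":0},{"fingers":0,"slide":[0,4,0],"roll":0},{"fingers":0,"slide":[0,5,0],"roll":0},{"fingers":0,"slide":[0,6,0],"roll":0},{"fingers":0,"slide":[0,7,0],"roll":0},{"fingers":0,"slide":[0,8,0],"roll":0},{"fingers":0,"slide":[0,9,0],"roll":0},{"fingers":0,"slide":[0,9.8,0],"roll":0},{"fingers":0,"slide":[0,10.5,0],"roll":0},{"fingers":0,"slide":[0,10.9,0],"roll":0},{"fingers":0,"slide":[0,10.9,0],"roll":0},{"fingers":0,"slide":[0,10.9,0],"roll":0}]'
python3 - <<'E'
from bench import eyes
import cv2
cv2.imwrite("pics/s2.png",cv2.resize(eyes.capture("side")["frame"][210:390,180:400],(0,0),fx=3,fy=3))
E
```

```text
time: 3.72
position: [0.5385, 0.3001, 0.0492]
tool_rot: [0.994, 0.105, -0.0, -0.0]
contact_force: [0.4, 0.2, 1.0]
grip_width: 0.003
finger_force: 0.0
```

View pics/s2.png

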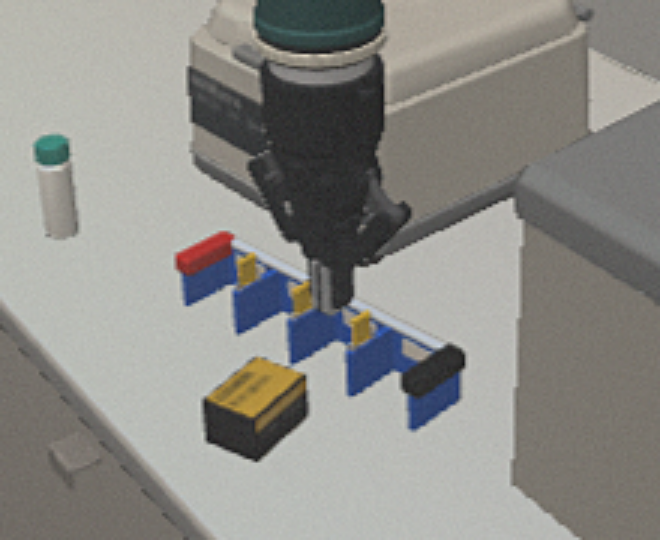

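The mid tab at (303,295) has sprung back, the right tab at (360,325) is untouched, and the fingertip is over the third gap. Next I lift, open, and straddle the box so the fingers can centre and square it on the gap line.

```bash
python3 -m pendant '[{"fingers":0,"slide":[0,0,-4],"roll":0},{"fingers":0,"slide":[0,0,-8],"roll":0},{"fingers":1,"slide":[-2,0,-8],"roll":0},{"fingers":1,"slide":[-5,0,-8],"roll":0},{"fingers":1,"slide":[-7.6,0,-8],"roll":0},{"fingers":1,"slide":[-7.6,0,-8],"roll":0},{"fingers":1,"slide":[-7.6,0,-8],"roll":0},{"fingers":1,"slide":[-7.6,0,-8],"roll":0},{"fingers":1,"slide":[-7.6,0,-8],"roll":0},{"fingers":1,"slide":[-7.6,0,-8],"roll":0},{"fingers":1,"slide":[-7.6,0,-8],"roll":0},{"fingers":1,"slide":[-7.6,0,-8],"roll":0}]'
python3 -m pendant '[{"fingers":1,"slide":[0,0,4],"roll":0},{"fingers":1,"slide":[0,0,7],"roll":0},{"fingers":1,"slide":[0,0,9],"roll":0},{"fingers":1,"slide":[0,0,11],"roll":0},{"fingers":1,"slide":[0,0,11.8],"roll":0},{"fingers":1,"slide":[0,0,11.8],"roll":0},{"fingers":0.9,"slide":[0,0,11.8],"roll":0},{"fingers":0.8,"slide":[0,0,11.8],"roll":0},{"fingers":0.75,"slide":[0,0,11.8],"roll":0},{"fingers":0.7,"slide":[0,0,11.8],"roll":0},{"fingers":0.65,"slide":[0,0,11.8],"roll":0},{"fingers":0.6,"slide":[0,0,11.8],"roll":0},{"fingers":0.57,"slide":[0,0,11.8],"roll":0},{"fingers":0.54,"slide":[0,0,11.8],"roll":0},{"fingers":0.51,"slide":[0,0,11.8],"roll":0},{"fingers":0.5,"slide":[0,0,11.8],"roll":0},{"fingers":0.5,"slide":[0,0,11.8],"roll":0},{"fingers":0.5,"slide":[0,0,11.8],"roll":0}]' 20
python3 - <<'E'
from bench import eyes
import cv2
cv2.imwrite("pics/w3.png",eyes.capture("wrist")["frame"])
E
```

```text
time: 4.77
position: [0.4648, 0.2845, 0.1291]
tool_rot: [0.994, 0.105, 0.0, -0.0]
contact_force: [-0.5, 0.9, -0.1]
grip_width: 0.999
finger_force: 0.0
time: 6.27
position: [0.4641, 0.2843, 0.0112]
tool_rot: [0.994, 0.105, -0.0, 0.0]
contact_force: [-0.4, -1.0, 1.4]
grip_width: 0.499
finger_force: 0.6
```

View pics/w3.png

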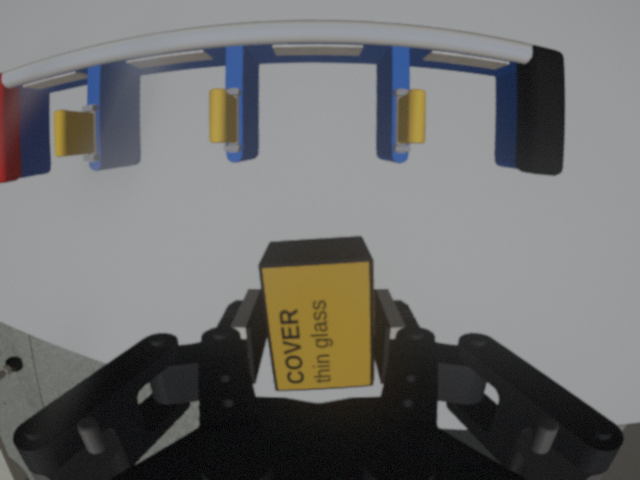

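The box now sits between the pads at (318,325), almost square and in line with the gap between the walls at (240,100) and (398,100). I'll open, lift, go behind it and come down as a two-fingered pusher.

```bash
python3 -m pendant '[{"fingers":0.6,"slide":[0,0,0],"roll":0},{"fingers":0.8,"slide":[0,0,0],"roll":0},{"fingers":0.9,"slide":[0,0,0],"roll":0},{"fingers":0.9,"slide":[0,0,0],"roll":0},{"fingers":0.9,"slide":[0,0,-3],"roll":0},{"fingers":0.9,"slide":[0,0,-7],"roll":0},{"fingers":0.15,"slide":[-3,0,-7],"roll":0},{"fingers":0.15,"slide":[-6.2,0,-7],"roll":0},{"fingers":0.15,"slide":[-6.2,0,-7],"roll":0},{"fingers":0.15,"slide":[-6.2,0,-7],"roll":0},{"fingers":0.15,"slide":[-6.2,0,-7],"roll":0},{"fingers":0.15,"slide":[-6.2,0,-7],"roll":0},{"fingers":0.15,"slide":[-6.2,0,-4],"roll":0},{"fingers":0.15,"slide":[-6.2,0,-1],"roll":0},{"fingers":0.15,"slide":[-6.2,0,0.1],"roll":0},{"fingers":0.15,"slide":[-6.2,0,0.1],"roll":0},{"fingers":0.15,"slide":[-6.2,0,0.1],"roll":0}]'
python3 - <<'E'
from bench import eyes
import cv2
cv2.imwrite("pics/w4.png",eyes.capture("wrist")["frame"])
E
```

```text
time: 7.73
position: [0.4039, 0.2714, 0.0096]
tool_rot: [0.994, 0.105, -0.001, 0.0]
contact_force: [0.2, -0.6, -0.3]
grip_width: 0.148
finger_force: 0.0
```

View pics/w4.png

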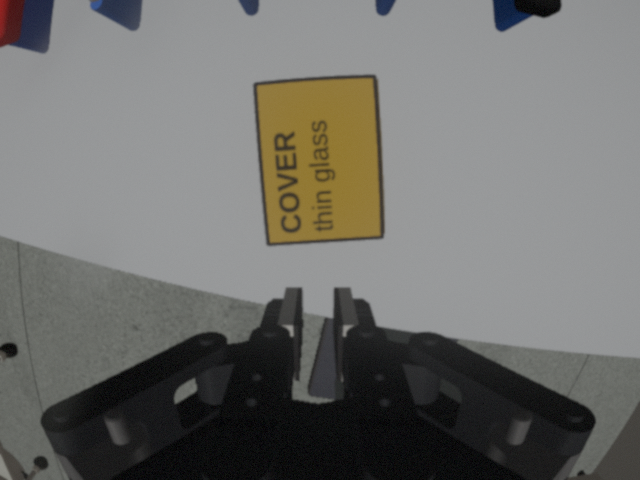

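The box, with its near edge at (325,240), is square enough and in line with the fingers at (318,300). Pushing most of the way.

```bash
python3 -m pendant '[{"fingers":0.15,"slide":[1.0,0,0],"roll":0},{"fingers":0.15,"slide":[1.7,0,0],"roll":0},{"fingers":0.15,"slide":[2.2,0,0],"roll":0},{"fingers":0.15,"slide":[2.7,0,0],"roll":0},{"fingers":0.15,"slide":[3.2,0,0],"roll":0},{"fingers":0.15,"slide":[3.7,0,0],"roll":0},{"fingers":0.15,"slide":[4.2,0,0],"roll":0},{"fingers":0.15,"slide":[4.7,0,0],"roll":0},{"fingers":0.15,"slide":[5.2,0,0],"roll":0},{"fingers":0.15,"slide":[5.7,0,0],"roll":0},{"fingers":0.15,"slide":[6.2,0,0],"roll":0},{"fingers":0.15,"slide":[6.7,0,0],"roll":0},{"fingers":0.15,"slide":[7.2,0,0],"roll":0},{"fingers":0.15,"slide":[7.7,0,0],"roll":0},{"fingers":0.15,"slide":[8.2,0,0],"roll":0},{"fingers":0.15,"slide":[8.6,0,0],"roll":0},{"fingers":0.15,"slide":[8.9,0,0],"roll":0},{"fingers":0.15,"slide":[9.2,0,0],"roll":0},{"fingers":0.15,"slide":[9.2,0,0],"roll":0}]'
python3 - <<'E'
from bench import eyes
import cv2
cv2.imwrite("pics/w5.png",eyes.capture("wrist")["frame"])
E
```

```text
time: 9.37
position: [0.4942, 0.2908, 0.0103]
tool_rot: [0.994, 0.105, 0.0, -0.0]
contact_force: [0.3, -0.4, 0.2]
grip_width: 0.151
finger_force: 0.0
```

View pics/w5.png

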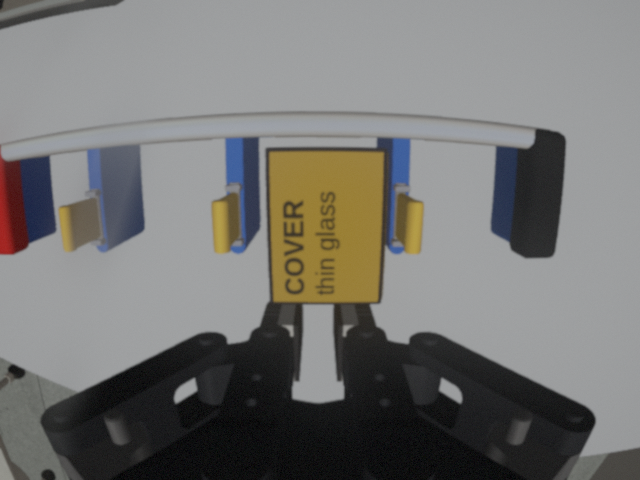

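The box is well into gap c, square, its far edge near the rod at (325,150) and its near edge at (325,303), against both fingers. That was picture 11, one over the limit of 10, so I'll view no more and finish by force and position readings.

```bash
python3 -m pendant '[{"fingers":0.15,"slide":[0.1,0,0],"roll":0},{"fingers":0.15,"slide":[0.2,0,0],"roll":0},{"fingers":0.15,"slide":[0.3,0,0],"roll":0},{"fingers":0.15,"slide":[0.4,0,0],"roll":0},{"fingers":0.15,"slide":[0.4,0,0],"roll":0}]'
python3 -m pendant '[{"fingers":0.15,"slide":[0.1,0,0],"roll":0},{"fingers":0.15,"slide":[0.1,0,0],"roll":0}]'
```

```text
time: 9.83
position: [0.4976, 0.2916, 0.0103]
tool_rot: [0.994, 0.105, 0.0, -0.0]
contact_force: [-0.1, 0.8, 0.8]
grip_width: 0.151
finger_force: 0.2
time: 10.0
position: [0.4984, 0.2917, 0.0103]
tool_rot: [0.994, 0.105, -0.0, -0.0]
contact_force: [0.2, -0.4, 0.1]
grip_width: 0.153
finger_force: 0.2
```

```bash
python3 -m pendant '[{"fingers":0.15,"slide":[0.1,0,0],"roll":0},{"fingers":0.15,"slide":[0.1,0,0],"roll":0}]'
python3 -m pendant '[{"fingers":0.15,"slide":[0.1,0,0],"roll":0},{"fingers":0.15,"slide":[0.1,0,0],"roll":0}]'
```

```text
time: 10.17
position: [0.4985, 0.2917, 0.0102]
tool_rot: [0.994, 0.105, -0.001, 0.0]
contact_force: [-3.4, -0.2, 1.0]
grip_width: 0.15
finger_force: 1.6
time: 10.33
position: [0.4985, 0.2916, 0.0101]
tool_rot: [0.994, 0.105, -0.002, 0.0]
contact_force: [-5.9, -0.1, 5.1]
grip_width: 0.152
finger_force: 2.9
```

The arm stops at rack x = -0.0496 m, where -0.049 was expected, with the force rising. That means the box is home. Backing off and lifting.

```bash
python3 -m pendant '[{"fingers":0.15,"slide":[-0.5,0,0],"roll":0},{"fingers":0.15,"slide":[-2,0,0],"roll":0},{"fingers":0.15,"slide":[-4,0,0],"roll":0},{"fingers":0.15,"slide":[-5,0,-3],"roll":0},{"fingers":0.15,"slide":[-5,0,-7],"roll":0},{"fingers":0.15,"slide":[-5,0,-11],"roll":0},{"fingers":0.15,"slide":[-5,0,-15],"roll":0},{"fingers":0.15,"slide":[-5,0,-18],"roll":0},{"fingers":0.15,"slide":[-5,0,-18],"roll":0},{"fingers":0.15,"slide":[-5,0,-18],"roll":0}]'
python3 - <<'E'
# numeric check: yellow-top centroid of the box, predicted vs seen in the wrist view
import pickle,cv2,numpy as np
from bench import eyes
c=eyes.capture("wrist"); pickle.dump(c,open("w.pkl","wb"))
import io,contextlib
with contextlib.redirect_stdout(io.StringIO()): exec(open("wfit.py").read().split("m=px")[0])
R=[.5413,.3289,.2083]
hsv=cv2.cvtColor(c["frame"],cv2.COLOR_BGR2HSV); mk=cv2.inRange(hsv,(15,110,60),(35,255,255))
mk=cv2.morphologyEx(mk,cv2.MORPH_CLOSE,np.ones((7,7)))
n,l,s,ct=cv2.connectedComponentsWithStats(mk); big=np.argsort(-s[1:,4])[:5]+1; print(s[big].tolist())
i=big[0]; bx=cv2.boxPoints(cv2.minAreaRect(np.argwhere(l==i)[:,::-1].astype(np.float32)));print(bx.round(1).tolist())
T=[(-.0105+a*.0275,-.027+b*.02,.032) for a,b in((1,1),(1,-1),(-1,-1),(-1,1))];print("home",proj(place(R,T)).round(1).tolist())
print("tabs",proj(place(R,[(-.009,y,.056) for y in(.054,0,-.054)])).round(1).tolist())
E
```

```text
time: 11.17
position: [0.4535, 0.2825, 0.1927]
tool_rot: [0.994, 0.105, 0.003, -0.001]
contact_force: [0.4, -1.3, 0.0]
grip_width: 0.156
finger_force: 0.0
[[299, 95, 58, 63, 3135], [211, 117, 6, 17, 101], [280, 114, 6, 18, 100]]
[[299.0, 95.0], [356.0, 95.0], [356.0, 157.0], [299.0, 157.0]]
home [[293.9, 92.5], [343.8, 92.7], [343.4, 159.6], [293.9, 159.5]]
tabs [[212.0, 124.6], [282.3, 121.9], [355.2, 122.1]]
```

```bash
python3 -c "
from bench import ctrl; print(ctrl.close_job())"
```

```text
the job is handed in; nothing more can be done
None
```

I handed the job in without seeing a verdict: the fingertip ran past the first two tabs from the red end, with the last one untouched, and the box is home in the third gap (gap_c), about 4 mm right of its middle line; I viewed 11 pictures, one over the limit of 10.

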